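Pull down the high charger hatch with the hook pole

ROBOT

A 7-joint arm with a two-finger parallel gripper is mounted at the origin on the work surface. World frame = base frame: x ahead of the robot, y to its left, z up, the work surface at z = 0. Lengths are in mm, angles in rad, forces in N, time in s.
With the tool pointing down it reaches from about 400 to 875 mm from the base axis. Payload 6.5 kg.
Tool frame: the origin (TCP) lies on the centre line of the jaws, within the pads' length; the fingertips stand 25 mm ahead of it and the grasp point (between the pads) lies 6 mm ahead of it; z points along the fingers, y is the direction in which the jaws open and shut (so a half turn about z gives the same grasp; the last joint's range is limited). The gripper opens to 88 mm and grips with 3 to 60 N. Pads are 18 mm wide; open, the fingers measure 123 mm over their backs; the gripper's body (75 mm by 187 mm) begins 45 mm behind the grasp point.
Start: joints at [-1.322, 0.536, -0.004, 1.538, 0.003, 1.067, -0.071], TCP at [201.251, 618.052, 263.716] pointing down, gripper open.
Joint ranges: [-2.7, 2.7], [-0.37, 2.16], [-1.27, 1.26], [0.24, 2.4], [-1.31, 4.45], [0.19, 1.91], [-2.76, 2.76]. Speed limits (rad/s): [2.39, 2.39, 3.14, 3.14, 3.14, 3.14, 3.14].

INTERFACE

Orientations are given as a rotation vector (axis times angle).
In Python, from bench import manip, camera, get_calibration gives the robot as it stands.
- The arm moves only by the tool drive_tool, never from a script. Its argument "plan" is a list of rows, each a list of 3 entries, a list of its own where there are three numbers: the opening, from 0 (shut) to 1 (fully open), then the shift along the tool's x, y, z in mm, then the turn about the tool's z in rad. A call has 1 to 20 rows; each row shifts and turns the commanded pose from where the row before left it, along the tool's axes as they then stand; what a row does not reach is not made up. A row lasts 1/12 s, in which the tool goes at most 41.7 mm and 7.16 degrees, less where a joint would pass 70% of its speed; a pose out of reach is approached as far as the arm can. A call with a gripper value outside its range is refused whole. The fingers move at their own pace and stop on an object; the grip force is fixed at half the most. Time passes only in rows, so rows that do not move let the fingers close. It gives the time, the measured TCP pose, the force and the opening at its end, in the units of the state.
- manip.read_state(): the state, without advancing time (a new reading comes with each control period).
- camera(name): name is "scene" or "side" or "wrist"; returns (picture, depth): 400x640x3 uint8, blue, green, red; 400x640 float32, mm along the optical axis (not along the pixel's ray), 0 where there is no reading.
- get_calibration(name): a dict with "fov_y" (degrees; the focal length in pixels is half the picture's height over the tangent of half this angle, whatever the lens; pixels are square), "cx", "cy" (the principal point, pixels), "distortion" ([k1, k2, p1, p2, k3] as OpenCV has them; the pictures are not rectified), "xyz" and "orientation" of the camera in the world. Camera axes: x right, y up, looking along -z (the intrinsics and any distortion apply to the point x, -y, -z); pixel columns grow to the right and rows downward; lengths in mm; the calibration is good to about 2 mm. A picture is of the moment at which its call begins: read the wrist's pose just before it. get_calibration takes no time and is no camera call; for the wrist camera it gives the pose at the moment of the call.
- manip.job_done(): hands the job in, once; it reports no verdict.
The state is a dict: "t": time; "q": joint angles; "dq": joint speeds; "joint_efforts": joint torques, N m; "ee_pos": TCP position; "tool_rot": TCP orientation; "wrist_force": force on the tool from outside, world axes, zero at the start; "ft_torque": the same for the moment, N m; "finger_gap": opening from 0.0 (shut) to 1.0 (fully open).
Only numpy, scipy, OpenCV 4.12 (cv2) and the standard library are available. Lean on these libraries where they do the work, as an engineer would, in place of code of your own. Each camera call takes 0.05 s, during which the arm holds its last target. There are 200 camera calls.

TASK

Take the hook pole from its rack, hook it into the yellow eye of the upright hatch high on the purple charger cabinet, and with the pole swing the hatch down until it meets the rubber buffer on the blue post; the buffer's height is unknown, so feel for it, and press the hatch home against it firmly but gently for a moment. Then unhook the pole, leaving the hatch resting on the buffer, and lay the pole back in its rack with its hook pointing the same way as before. Touch the hatch only with the pole, never force or slam it, and leave everything else on the bench alone.

Things in the scene. Friction and masses are not known exactly. Their poses are not given: they have to be found in the camera images.
- pole: Loose hook pole, 280 mm long, 160 g, near its balance at the grip. Origin at the centre of its red grip: a flat-sided box 110 mm long (along x), 22 mm wide (y), 26 mm high (z). x points along the pole to the hook, z up as it lies. Behind the grip an aluminium tube 14 mm thick runs to x = -165; ahead a rod 10 mm thick to x = 80, then a steel bar 6 mm thick to x = 112, where it turns down (-z) into a lip that reaches 11 mm below the pole's axis.
- pole_throat (a point): Point on the pole's axis in the throat of the hook, 100 mm ahead of the grip's centre and 12 mm behind the axis of the lip. Here the bar is 6 mm thick.
- rack: Fixed rack for the pole; origin at the centre of its underside, x along the lying pole, to the hook end. A base plate 130 x 70 x 10 mm and two blue saddles 12 mm thick at x = -45 and x = +45 that carry the grip's underside at 55 mm height. Each saddle has side lips that flare outwards, about 30 mm apart at the floor, 19 mm high.
- rack_seat (a point): Where the centre of the grip (pole origin) lies when the pole rests in the rack: 68 mm above the table, midway between the saddles.
- cabinet: Fixed purple charger cabinet, 180 (x) x 220 (y) x 330 mm high, origin at the centre of its underside. Its x axis is parallel to the hatch's hinge and to the eye's bore; its -x face looks to the robot, the hatch is on its +y side.
- hatch (a joint): Angle of the hatch: 0 upright against the cabinet's +y side, growing as it swings down towards the cabinet's +y; 1.57 is level. Hatch plate 180 (along the hinge) x 155 x 12 mm, 450 g. The hinge is stiff and damped: about 2 to 3 N at the eye gets it moving; it stays where left while steep, and past about 0.85 rad it sinks slowly by its own weight. It meets the buffer somewhere between 1.05 and 1.8 rad.
- hatch_eye (a point): Centre of the yellow eye, a ring of 6 mm wire with a clear bore of about 23 mm, its bore parallel to the cabinet's x axis. It stands 25 mm out (to the cabinet's -x) from the hatch's near edge, 135 mm from the hinge axis in the plane of the hatch, and turns with the hatch. Clear from the -x side.
- hatch_hinge (a point): Middle of the hinge axis (which runs along the cabinet's x): 160 mm above the table. The eye lies 115 mm from it along the cabinet's -x.
- stay: Fixed blue post under the hatch, at cabinet x = 30, y = 172 mm; origin at its foot. On top a black round buffer, 20 mm across, sprung (2 N/mm), its centre anywhere from 134 to 170 mm above the table. It meets the hatch 55 mm from the hinge, so a pull at the eye presses it 2.5 times as hard, plus 1 to 2 N of weight. 5 to 8 N on the buffer is right (1.5 to 3 N pull at the eye), over 10 N too much.
- spray: Bystander: spray can, 56 mm thick, 170 mm high. Origin under its centre.
- jar: Bystander: amber jar, 68 mm thick, 75 mm high. Origin under its centre.
- driver: Bystander: screwdriver with an orange handle, lying on the table.
- wrench: Bystander: steel wrench, lying on the table.
- tape: Bystander: roll of tape, 90 mm across, 40 mm high. Origin under its centre.
- mug: Bystander: white mug, 80 mm across, 90 mm high. Origin under its centre.

How it is judged (in metres and radians):
On the way, in this order (a step that is already met when the one before it is completed fails the run):
1. the hook's throat lies inside the hatch's eye (within 12 mm of its centre) while the hatch is still up (under 0.5 rad) (distance between pole_throat and hatch_eye below 0.012 m and value of joint hatch below 0.5 rad), for 0.1 s.
2. the hatch is pressed on the buffer with more than 4 N by the pole hooked in its eye (contact force between hatch and stay above 4 N and contact force between pole and hatch above 0.5 N and distance between pole_throat and hatch_eye below 0.025 m), for 0.3 s.
At the end, for the whole second after the job is handed in: The hatch rests still on its buffer (touching it, past 0.95 rad), and the released pole lies still in its rack: grip centre within 15 mm of its seat, level and in line with the rack within about 6 degrees, hook at the rack's +x end (contact force between hatch and stay above 0.05 N and value of joint hatch above 0.95 rad and velocity of joint hatch below 0.05 rad/s and distance between pole and rack_seat below 0.015 m and angle between pole's own z axis and vertical below 0.1 rad and angle between the x axis of pole and the x axis of rack, either way round below 0.12 rad and x of pole_throat in the frame of rack above 0.07 m and linear speed of pole below 0.02 m/s and contact force between pole and hatch below 0.05 N).
It fails at once if the pole bears on the hatch or its eye with more than 10 N (contact force between pole and hatch above 10 N).
It fails at once if the hatch is pressed or slammed on the buffer with more than 10 N (contact force between hatch and stay above 10 N).
It fails at once if the robot touches the hatch itself (contact force between any of the arm, the fingers and hatch above 0.5 N).
It fails at once if the hatch is swung faster than 1.5 rad/s (velocity of joint hatch above 1.5 rad/s).
It fails at once if a bystander is moved by more than 20 mm (distance of any of spray, jar, driver, wrench, tape, mug from where it was at the start of the episode above 0.02 m).
It also fails if it takes over 72 s, if anything falls off the work surface, if the arm or the gripper's body presses on something with over 40 N, if the wrist force passes 120 N, or if a joint passes its speed limit or range.

## Working session

There is one attempt and no reset: what is moved stays moved. The work goes in short steps, Python scripts to look and compute and a tool call to move; the robot and the scene stay as the last step left them, time stands still between calls to the robot, and variables do not carry over. Pictures are saved under pics/ and viewed, about 8 in all and at most 12, crops included, and the job is handed in when it is done.

Besides the shell and the picture viewer there is one more tool, called after "Request:" as name(argument=value, ...) on one line, values as JSON. drive_tool: Moves the arm, as the interface text tells. Its arguments: {"type":"object","properties":{"plan":{"type":"array"}},"required":["plan"]}

```bash
ls; mkdir -p pics; cat > h.py <<'E'
import numpy as np,cv2
from scipy.spatial.transform import Rotation as R
from bench import manip,camera,get_calibration
def K(c):
    f=200/np.tan(np.radians(c['fov_y'])/2); return np.array([[f,0,c['cx']],[0,f,c['cy']],[0,0,1]])
def rot(c):
    o=np.array(c['orientation'],float)
    return R.from_rotvec(o).as_matrix() if o.size==3 else o
def world(c,depth,uv):
    uv=np.array(uv,float).reshape(-1,2)
    n=cv2.undistortPoints(uv[:,None],K(c),np.array(c['distortion'],float))[:,0]
    d=np.array([depth[int(round(v)),int(round(u))] for u,v in uv])
    P=np.c_[n[:,0]*d,-n[:,1]*d,-d]
    return P@rot(c).T+np.array(c['xyz'])
def cloud(c,depth):
    v,u=np.nonzero(depth>0); uv=np.c_[u,v]
    return uv,world(c,depth,uv)
E
python3 - <<'E'
from h import *
print(manip.read_state())
for n in ['scene','side']:
    p,d=camera(n); c=get_calibration(n); print(n,c)
    cv2.imwrite(f'pics/{n}0.png',p); np.save(f'pics/{n}0.npy',d)
E
```

```text
pics
{'t': 0.0, 'q': array([-1.32219241,  0.5371765 , -0.00442533,  1.53888539,  0.00261833,
        1.06729112, -0.07118945]), 'dq': array([ 0.00197913, -0.00023204, -0.00188724,  0.00079975, -0.00085789,
        0.00071586,  0.00026128]), 'joint_efforts': array([ 6.02101136e-05, -5.70977104e+01,  9.90508273e-01, -2.51604956e+01,
       -5.63348655e-02,  1.77029829e-02,  1.48821073e-04]), 'ee_pos': array([201.10578761, 617.49609033, 262.82769639]), 'tool_rot': array([-4.92309767e-01, -3.10265146e+00,  2.74942982e-03]), 'wrist_force': array([-0.60715395,  0.30290423,  0.49262606]), 'ft_torque': array([0.01429661, 0.06744093, 0.01387216]), 'finger_gap': 1.0009505227702964}
scene {'fov_y': 51.836908759843496, 'cx': 324.8759365395028, 'cy': 206.68872669106634, 'distortion': array([0.02123367, 0.        , 0.        , 0.        , 0.        ]), 'xyz': array([1318.73483709, -533.79134779, 1177.90743156]), 'orientation': array([0.69275489, 0.37094349, 0.88609866])}
side {'fov_y': 43.12768992400017, 'cx': 319.29465298827944, 'cy': 198.56136477121441, 'distortion': array([-0.13159979,  0.        ,  0.        ,  0.        ,  0.        ]), 'xyz': array([-474.18958216, -366.23987511, 1491.40404345]), 'orientation': array([ 0.61670805, -0.43025509, -1.20678342])}
```

View pics/scene0.png

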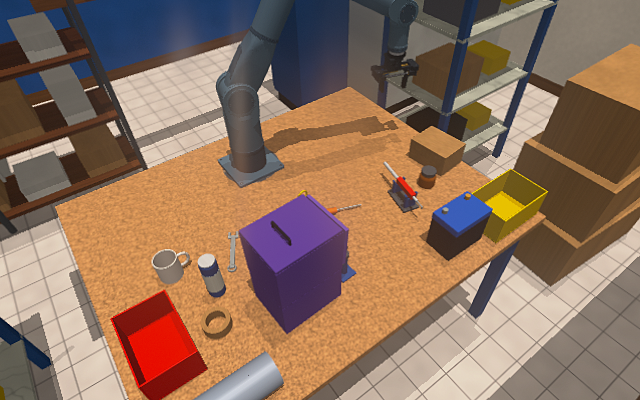

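View pics/side0.png

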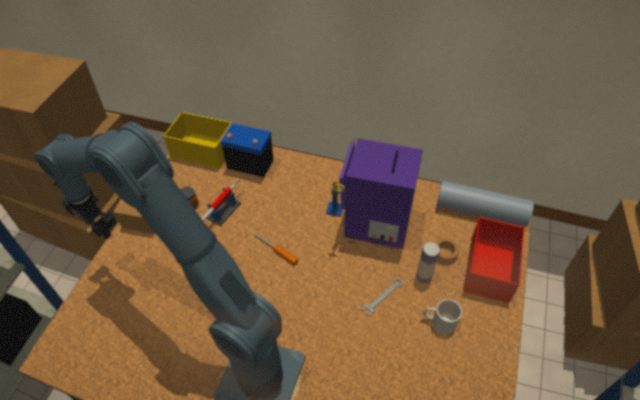

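The scene view shows the red pole in its rack near (404,188) and the cabinet near (295,260). In the side view the pole is near (220,200), the cabinet near (383,190) and the yellow eye near (338,187). Next, enlarged crops.

```bash
python3 - <<'E'
from h import *
a=cv2.imread('pics/scene0.png');b=cv2.imread('pics/side0.png')
f=lambda i,x,y,w,h:cv2.resize(i[y:y+h,x:x+w],(400,300),interpolation=cv2.INTER_CUBIC)
cv2.imwrite('pics/crop1.png',np.vstack([np.hstack([f(a,370,155,80,60),f(b,185,170,80,60)]),np.hstack([f(a,230,180,160,120),f(b,310,130,120,90)])]))
for n,im in(('scene',a),('side',b)):
    c=get_calibration(n); d=np.load(f'pics/{n}0.npy'); uv,P=cloud(c,d)
    hsv=cv2.cvtColor(im,cv2.COLOR_BGR2HSV)[uv[:,1],uv[:,0]].astype(int)
    tab=(P[:,2]>-5)&(P[:,2]<500)
    # red grip
    win={'scene':(380,160,440,215),'side':(190,175,250,225)}[n]
    w=(uv[:,0]>win[0])&(uv[:,0]<win[2])&(uv[:,1]>win[1])&(uv[:,1]<win[3])
    red=w&((hsv[:,0]<6)|(hsv[:,0]>174))&(hsv[:,1]>180)&(P[:,2]>40)
    top=red&(P[:,2]>74)
    Q=P[top]; m=Q.mean(0); u,s,vt=np.linalg.svd(Q[:,:2]-m[:2]); t=(Q[:,:2]-m[:2])@vt[0]
    print(n,'red n',len(Q),m,'dir',vt[0],'ang',np.degrees(np.arctan2(vt[0,1],vt[0,0])),'ext',t.min(),t.max(), 'zmax',np.percentile(Q[:,2],[50,95]))
    pu=(hsv[:,0]>120)&(hsv[:,0]<150)&(hsv[:,1]>100)
    T=P[pu&(abs(P[:,2]-330)<8)]
    r=cv2.minAreaRect(T[:,:2].astype(np.float32)); print('cab top',len(T),r,T[:,2].mean()); print(cv2.boxPoints(r))
    ye=(hsv[:,0]>20)&(hsv[:,0]<33)&(hsv[:,1]>150)&(P[:,2]>120)&(P[:,2]<400)&(P[:,0]>350)&(P[:,0]<900)&(abs(P[:,1])<300)
    print('eye',P[ye].mean(0),ye.sum(),np.ptp(P[ye],0)); 
    bl=(hsv[:,0]>105)&(hsv[:,0]<118)&(hsv[:,1]>150)&(P[:,2]>-5)&(P[:,2]<190)&(P[:,0]>350)&(P[:,0]<1000)&(P[:,1]<300)&(P[:,1]>-300)
    print('blue',P[bl].mean(0),bl.sum(),P[bl].min(0),P[bl].max(0))
E
```

```text
scene red n 116 [567.5162639  375.69307119  81.39267114] dir [ 0.97739569 -0.21141822] ang -12.205476304340745 ext -56.22965815068009 50.54698989239499 zmax [81.46357932 85.74258794]
cab top 4104 ((673.9326782226562, -197.40887451171875), (180.94288635253906, 220.84754943847656), 2.6690433025360107) 330.4271399417671
[[ 578.4173   -91.31785]
 [ 588.7015  -311.9258 ]
 [ 769.44806 -303.4999 ]
 [ 759.1639   -82.89194]]
eye [552.04065902 -76.48289755 305.2579207 ] 22 [ 6.22473975 30.93799922 27.79044007]
blue [827.4370152  297.52229661 160.20576466] 48 [769.35720465 293.5437011  154.02341564] [874.75053661 299.98467643 165.69811311]
side red n 111 [558.96954967 374.1836137   79.53672617] dir [-0.97384041  0.22723303] ang 166.86577690448166 ext -55.585304721611735 58.00305319080887 zmax [78.95653397 85.81627468]
cab top 2601 ((667.4615478515625, -198.63035583496094), (184.7730255126953, 216.0843505859375), 2.8699188232421875) 328.7957092213416
[[ 569.7814   -95.34935]
 [ 580.60046 -311.1627 ]
 [ 765.1417  -301.91138]
 [ 754.32263  -86.09802]]
eye [561.41593471 -73.43366035 287.86619103] 34 [149.9138828   70.50033606 173.5247015 ]
blue [757.01064309 164.27347597  94.27437238] 186 [664.42501509 -51.4217448   -4.07499891] [861.78935819 299.7623057  168.75484655]
```

View pics/crop1.png

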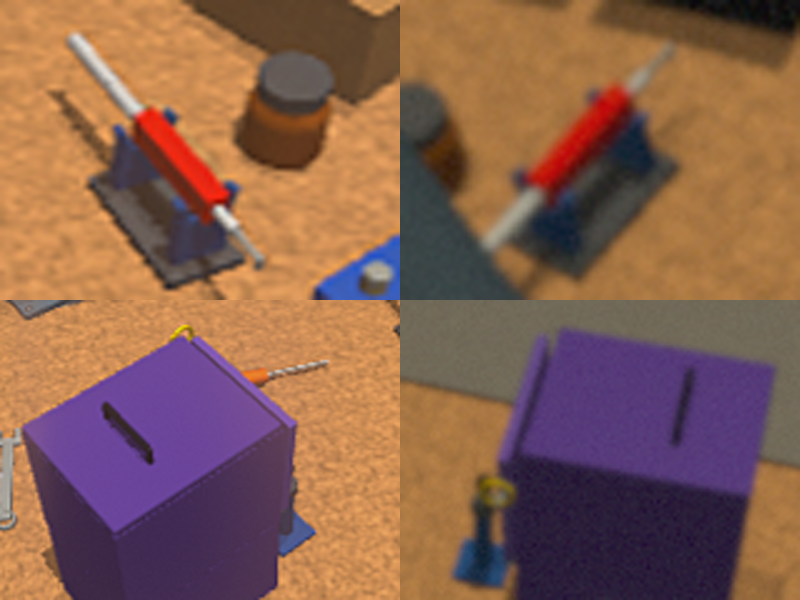

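The crops show the pole's hook towards world +x and slightly -y, the cabinet turned about 2.7°, and the eye on the robot side. I'll move above the rack and refine with the wrist camera.

Request:
drive_tool(plan=[[0.55,[-30,-8,0],0],[0.55,[-30,-8,0],0],[0.55,[-30,-8,0],0],[0.55,[-30,-8,0],0],[0.55,[-30,-8,0],0],[0.55,[-30,-8,0],0],[0.55,[-30,-8,0],0],[0.55,[-30,-8,0],0],[0.55,[-30,-8,0],0],[0.55,[-30,-8,0],0],[0.55,[-30,-8,0],0],[0.55,[-30,-8,0],0],[0.55,[-30,-8,0],0],[0.55,[-30,-8,0],0],[0.55,[0,0,0],-0.09],[0.55,[0,0,0],0],[0.55,[0,0,0],0]])

```text
t: 1.52
ee_pos: [565.3, 381.9, 263.2]
tool_rot: [-0.355, -3.12, -0.0]
wrist_force: [-0.4, -1.0, 0.6]
finger_gap: 0.549
```

```bash
python3 - <<'E'
from h import *
s=manip.read_state(); c=get_calibration('wrist'); p,d=camera('wrist')
print(s['ee_pos'],s['tool_rot'],s['finger_gap'],R.from_rotvec(s['tool_rot']).as_matrix()[:2,0]); print(c)
cv2.imwrite('pics/w1.png',p); np.save('pics/w1.npy',d)
uv,P=cloud(c,d); hsv=cv2.cvtColor(p,cv2.COLOR_BGR2HSV)[uv[:,1],uv[:,0]].astype(int)
Q=P[((hsv[:,0]<6)|(hsv[:,0]>174))&(hsv[:,1]>150)&(abs(P[:,2]-81)<4)]
r=cv2.minAreaRect(Q[:,:2].astype(np.float32));print(len(Q),r,Q[:,2].mean())
E
```

```text
[565.28061056 381.86764367 263.17532591] [-3.55035027e-01 -3.11997834e+00 -1.41799243e-04] 0.5487103915045799 [-0.97443181  0.22467856]
{'fov_y': 59.00934695465826, 'cx': 315.0178670818081, 'cy': 202.30524810635845, 'distortion': array([0.00319185, 0.        , 0.        , 0.        , 0.        ]), 'xyz': array([491.56401501, 399.24024106, 384.29272959]), 'orientation': array([-0.25091024, -0.20159801,  1.33507879])}
2910 ((637.4083251953125, 353.98388671875), (96.3719482421875, 257.2013244628906), 89.98306274414062) 80.81689833379833
```

View pics/w1.png

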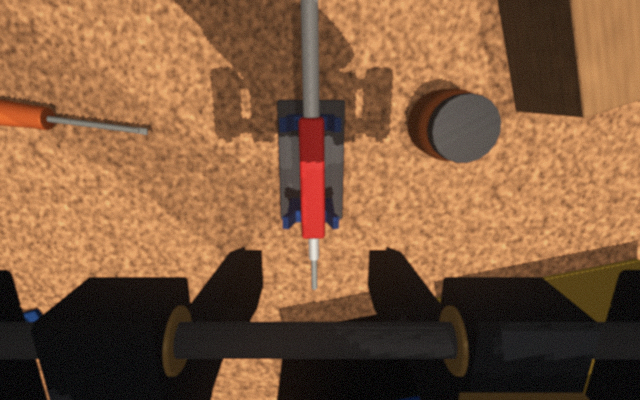

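The wrist picture shows the grip at columns 300–325, rows 118–238, with the hook tip near (315,290). The jar is near (460,125) and well clear. Now measure the grip precisely.

```bash
python3 - <<'E'
from h import *
c=get_calibration('wrist'); p=cv2.imread('pics/w1.png'); d=np.load('pics/w1.npy')
uv,P=cloud(c,d); hsv=cv2.cvtColor(p,cv2.COLOR_BGR2HSV)[uv[:,1],uv[:,0]].astype(int)
w=(abs(uv[:,0]-312)<25)&(uv[:,1]>105)&(uv[:,1]<250)
Q=P[w&((hsv[:,0]<6)|(hsv[:,0]>174))&(hsv[:,1]>150)&(abs(P[:,2]-81)<4)]
r=cv2.minAreaRect(Q[:,:2].astype(np.float32));print(len(Q),r,Q[:,2].mean())
b=cv2.boxPoints(r);print(b)
tail=world(c,d,[(310,20),(311,60),(312,100),(315,255)]);print(tail)
for a,q in ((tail[0],tail[3]),): print(np.degrees(np.arctan2(*(q-a)[[1,0]])))
ctr=np.array(r[0]); s=manip.read_state(); M=R.from_rotvec(s['tool_rot']).as_matrix()
# jaw centre in image: for reference; shift to pole x=+18
e=[b[(i+1)%4]-b[i] for i in range(2)]; e=max(e,key=np.linalg.norm); e/=np.linalg.norm(e); e*=np.sign(e[0])
t=np.r_[ctr+18*e,68+6]; print('axis deg',np.degrees(np.arctan2(e[1],e[0])),'tgt',t,'shift tool',M.T@(t-s['ee_pos']))
E
```

```text
2876 ((562.52587890625, 381.17364501953125), (21.556859970092773, 108.59188079833984), 77.61634826660156) 80.96606258680968
[[507.18173 382.29013]
 [613.247   359.00186]
 [617.87    380.05716]
 [511.80475 403.34543]]
[[435.83984857 408.78837402  73.96155051]
 [464.81356571 402.91370168  74.78333145]
 [495.49578253 396.69199246  75.56334833]
 [635.46977103 367.42081253  74.90275415]]
-11.707208036619242
axis deg -12.383666 tgt [580.10708046 377.31342077  74.        ] shift tool [-16.50441153  -1.74670955 189.28186397]
```

Request:
drive_tool(plan=[[0.55,[-8,-1,20],-0.014],[0.55,[-8,-0.5,20],0],[0.55,[0,0,30],0],[0.55,[0,0,30],0],[0.55,[0,0,30],0],[0.55,[0,0,25],0],[0.55,[0,0,20],0],[0.55,[0,0,10],0],[0.55,[0,0,4],0],[0.55,[0,0,0],0],[0.0,[0,0,0],0],[0.0,[0,0,0],0],[0.0,[0,0,0],0],[0.0,[0,0,0],0],[0.0,[0,0,0],0],[0.0,[0,0,0],0],[0.0,[0,0,0],0]])

```text
t: 2.98
ee_pos: [581.7, 376.7, 75.7]
tool_rot: [0.33, 3.123, 0.001]
wrist_force: [-1.3, -1.3, 7.0]
finger_gap: 0.244
```

Request:
drive_tool(plan=[[0.0,[0,0,-4],0],[0.0,[0,0,-10],0],[0.0,[0,0,-20],0],[0.0,[0,0,-25],0],[0.0,[0,0,-30],0],[0.0,[0,0,-30],0],[0.0,[0,0,-30],0],[0.0,[0,0,-30],0],[0.0,[0,0,-30],0],[0.0,[0,0,-22],0],[0.0,[10,-2,0],0],[0.0,[20,-4,0],0],[0.0,[30,-6,0],0],[0.0,[31,-7,0],0],[0.0,[30,-6,0],0],[0.0,[20,-5,0],0],[0.0,[10,-2,0],0],[0.0,[0,0,0],0],[0.0,[0,0,0],0]])

```text
t: 4.57
ee_pos: [427.7, 376.9, 306.3]
tool_rot: [0.33, 3.123, 0.001]
wrist_force: [-0.2, 0.1, -1.6]
finger_gap: 0.246
```

Request:
drive_tool(plan=[[0.0,[-2,-10,0],0],[0.0,[-4,-20,0],0],[0.0,[-6,-28,0],0],[0.0,[-7,-33,0],0],[0.0,[-7,-33,0],0],[0.0,[-7,-33,0],0],[0.0,[-7,-33,0],0],[0.0,[-7,-33,0],0],[0.0,[-7,-33,0],0],[0.0,[-7,-33,0],0],[0.0,[-7,-33,0],0],[0.0,[-6,-28,0],0],[0.0,[-4,-20,0],0],[0.0,[-2,-10,0],0],[0.0,[0,0,0],-0.09],[0.0,[0,0,0],-0.09],[0.0,[0,0,0],-0.077],[0.0,[0,0,0],0],[0.0,[0,0,0],0]])

```text
t: 6.15
ee_pos: [426.0, -12.7, 305.8]
tool_rot: [-0.066, 3.141, -0.001]
wrist_force: [0.5, 0.4, -2.0]
finger_gap: 0.244
```

```bash
python3 - <<'E'
from h import *
s=manip.read_state(); c=get_calibration('wrist'); p,d=camera('wrist')
print(s['t'],s['ee_pos'],s['wrist_force'],s['finger_gap'],R.from_rotvec(s['tool_rot']).as_matrix()[:,0]); print(c['xyz'],c['orientation'])
cv2.imwrite('pics/w2.png',p); np.save('pics/w2.npy',d)
E
```

```text
6.15 [425.98175194 -12.66557898 305.81371127] [ 0.51691498  0.43960244 -1.98106463] 0.24429082655916984 [-9.99129852e-01 -4.17067805e-02 -2.87280181e-04]
[350.16394265 -15.63625695 426.7896576 ] [-0.2310961  -0.24313662  1.60074423]
```

View pics/w2.png

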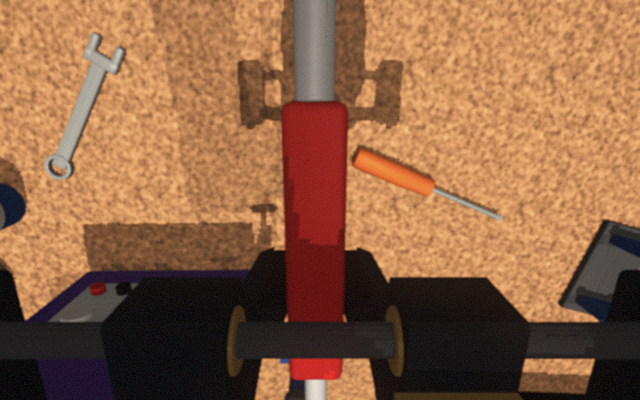

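The wrist view shows the grip well held, but the eye is hidden behind the gripper. I'll use the fixed cameras to measure the hook relative to the eye.

Request:
drive_tool(plan=[[0.0,[0,-10,0],-0.006],[0.0,[0,-24,0],0],[0.0,[0,-24,0],0],[0.0,[0,-10,0],0],[0.0,[0,0,0],0],[0.0,[0,0,0],0],[0.0,[0,0,0],0]])

```text
t: 6.78
ee_pos: [429.2, -78.4, 305.7]
tool_rot: [0.082, -3.14, -0.001]
wrist_force: [0.6, -0.6, -1.0]
finger_gap: 0.244
```

```bash
python3 - <<'E'
from h import *
s=manip.read_state(); print(s['t'],s['ee_pos'],s['wrist_force'])
L=[]
for n,(x,y) in (('scene',(265,165)),('side',(300,160))):
    p,d=camera(n); cv2.imwrite(f'pics/{n}2.png',p); np.save(f'pics/{n}2.npy',d)
    L.append(cv2.resize(p[y:y+60,x:x+60],(400,400),interpolation=cv2.INTER_CUBIC))
cv2.imwrite('pics/crop2.png',np.hstack(L))
E
```

```text
6.7833 [429.1548234  -78.44745041 305.65178382] [ 0.60153257 -0.57557708 -0.95857693]
```

View pics/crop2.png

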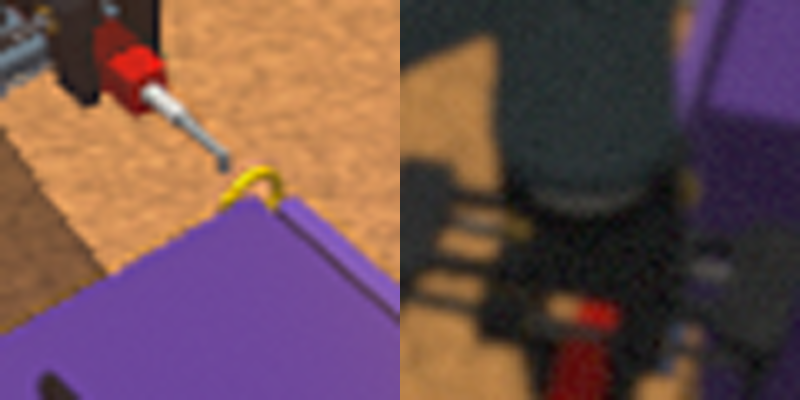

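The scene crop shows the hook tip at crop (224,163) and the eye's upper arc at crop (220–283, 165–210). The side view is blocked by the arm, but its first picture has the whole ring. I'll fit the ring and overlay the result.

```bash
cat >> h.py <<'E'
def proj(c,X):
    Y=(np.atleast_2d(X)-np.array(c['xyz']))@rot(c)*np.array([1,-1,-1])
    return cv2.projectPoints(Y[:,None],np.zeros(3),np.zeros(3),K(c),np.array(c['distortion'],float))[0][:,0]
a=np.radians(2.72); CX=np.array([np.cos(a),np.sin(a),0]); CY=np.array([-np.sin(a),np.cos(a),0]); CZ=np.array([0,0,1.])
def throat(s,off=80,dz=7.7):
    M=R.from_rotvec(s['tool_rot']).as_matrix(); return s['ee_pos']-M[:,0]*off+M[:,2]*dz
E
python3 - <<'E'
from h import *
s=manip.read_state(); T=throat(s); px=R.from_rotvec(s['tool_rot']).as_matrix()[:,0]*-1
print('throat',T,'dir',px)
cab=np.array([671,-198,0.]); E0=cab-115*CX+117*CY+295*CZ; print('prior eye',E0)
out=[]
th=np.linspace(0,2*np.pi,60)
for n,f,(x,y,w) in (('scene','scene2',(280,170,40)),('side','side0',(320,170,40))):
    c=get_calibration(n); im=cv2.imread(f'pics/{f}.png'); d=np.load(f'pics/{f}.npy')
    h=cv2.cvtColor(im,cv2.COLOR_BGR2HSV).astype(int)
    m=(h[...,0]>18)&(h[...,0]<36)&(h[...,1]>140)&(h[...,2]>60)
    k=np.zeros_like(m); k[y:y+w,x:x+w]=1; m&=k
    v,u=np.nonzero(m); 
    # rays onto plane of ring
    N=cv2.undistortPoints(np.c_[u,v].astype(float)[:,None],K(c),np.array(c['distortion'],float))[:,0]
    D=np.c_[N[:,0],-N[:,1],-np.ones(len(N))]@rot(c).T; o=np.array(c['xyz'])
    for dx in (0,):
        t=((E0-o)@CX)/(D@CX); H=o+D*t[:,None]-cab
        yz=np.c_[H@CY,H@CZ]; print(n,len(u),'y rng',yz[:,0].min(),yz[:,0].max(),'z rng',yz[:,1].min(),yz[:,1].max(),'mean',yz.mean(0), 'depthx',np.median((world(c,d,np.c_[u,v])-cab)@CX))
    S=20; g=cv2.resize(im[y:y+w,x:x+w],(400,400),interpolation=cv2.INTER_CUBIC)*1
    q=lambda X:[tuple(int(z) for z in ((p-[x,y]+.5)*10)) for p in proj(c,X)]
    for r in (11.5,17.5):
        for p in q(E0+r*np.cos(th)[:,None]*CY+r*np.sin(th)[:,None]*CZ): cv2.circle(g,p,1,(0,255,0) ,-1)
    if n=='scene':
        for p in q(np.array([T+px*k for k in (-20,-10,0,15)])): cv2.circle(g,p,2,(255,255,0),-1)
        for p in q(np.array([T+px*12-CZ*k for k in (0,11)])): cv2.circle(g,p,2,(255,0,255),-1)
    out.append(g)
cv2.imwrite('pics/crop3.png',np.hstack(out))
E
```

```text
throat [509.05965811 -74.01458411 297.96860095] dir [ 9.98572221e-01  5.34183099e-02 -6.42039005e-05]
prior eye [550.57731259 -86.58915512 295.        ]
scene 26 y rng 111.70931523979363 141.8696216978114 z rng 285.29293335917305 312.67831679014284 mean [128.06075586 302.44125205] depthx -112.41457004860871
side 47 y rng 109.11093599047867 138.57722019398827 z rng 275.3813924037868 315.12539289131405 mean [126.47942807 298.74393608] depthx -114.94003333414308
```

View pics/crop3.png

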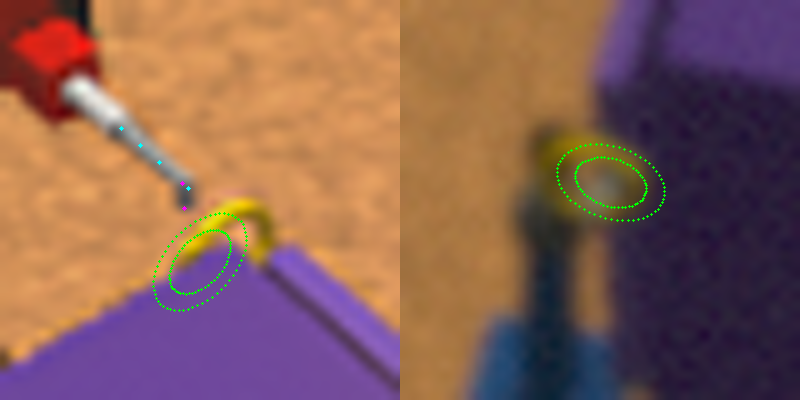

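```bash
python3 - <<'E'
from h import *
from scipy.optimize import least_squares
cab=np.array([671,-198,0.]); E0=cab-115*CX+126*CY+295*CZ
for n,f,(x,y,w) in (('scene','scene2',(280,170,40)),('side','side0',(320,170,40)),('scene','scene0',(280,170,40))):
    c=get_calibration(n); im=cv2.imread(f'pics/{f}.png').astype(float)
    g=cv2.resize(im[y:y+w,x:x+w],None,fx=4,fy=4,interpolation=cv2.INTER_CUBIC)
    yl=np.minimum(g[...,1],g[...,2])-g[...,0]; print(np.percentile(yl,[50,90,99]))
    h=cv2.cvtColor(np.clip(g,0,255).astype(np.uint8),cv2.COLOR_BGR2HSV).astype(int)
    m=(h[...,0]>20)&(h[...,0]<36)&(h[...,1]>(160 if n=='scene' else 120))&(h[...,2]>60)
    v,u=np.nonzero(m); u=(u+.5)/4-.5+x; v=(v+.5)/4-.5+y
    N=cv2.undistortPoints(np.c_[u,v][:,None],K(c),np.array(c['distortion'],float))[:,0]
    D=np.c_[N[:,0],-N[:,1],-np.ones(len(N))]@rot(c).T; o=np.array(c['xyz'])
    t=((E0-o)@CX)/(D@CX); H=o+D*t[:,None]-cab; Y=H@CY;Z=H@CZ
    r=least_squares(lambda p:np.hypot(Y-p[0],Z-p[1])-14.5,[126,295],loss='soft_l1',f_scale=2)
    print(n,f,len(u),r.x,np.std(r.fun), least_squares(lambda p:np.hypot(Y-p[0],Z-295)-14.5,[126],loss='soft_l1',f_scale=2).x)
s=manip.read_state(); T=throat(s)
print('throat in cab',(T-cab)@CX,(T-cab)@CY,T[2])
E
```

```text
[ 53.62325966  60.94373882 110.87916419]
scene scene2 352 [127.33865136 294.68955279] 2.2197793931625776 [127.39153112]
[-22.06462824  53.55523448  66.74440631]
side side0 708 [123.96970448 294.97284884] 3.1247861347864787 [123.97382471]
[ 52.40098059  59.58639903 108.72052041]
scene scene0 353 [127.38312403 294.64490779] 2.2419057513610965 [127.44472755]
throat in cab -155.8741516260785 131.5306296680924 297.96860094979763
```

Request:
drive_tool(plan=[[0.0,[0,-3,-1],0.004],[0.0,[-4,-2,0],0],[0.0,[-8,0,0],0],[0.0,[-6,0,0],0],[0.0,[-3,0,0],0],[0.0,[0,0,0],0],[0.0,[0,0,0],0]])

```text
t: 7.47
ee_pos: [450.5, -83.3, 306.5]
tool_rot: [0.076, -3.14, 0.0]
wrist_force: [-0.1, -0.5, -2.4]
finger_gap: 0.249
```

```bash
cat > look.py <<'E'
from h import *
import sys
s=manip.read_state(); T=throat(s); cab=np.array([671,-198,0.])
print(s['t'],s['ee_pos'],s['wrist_force'],'throat cab',(T-cab)@CX,(T-cab)@CY,T[2])
x,y,w,hh=[int(v) for v in sys.argv[2:6]]; p,d=camera('scene'); cv2.imwrite(f'pics/full_{sys.argv[1]}.png',p)
k=600//max(w,hh); cv2.imwrite(f'pics/{sys.argv[1]}.png',cv2.resize(p[y:y+hh,x:x+w],None,fx=k,fy=k,interpolation=cv2.INTER_CUBIC))
E
python3 look.py l1 280 170 40 40
```

```text
7.4667 [450.45895739 -83.26972209 306.54179043] [-0.10781555 -0.53505931 -2.38566021] throat cab -134.85210925250124 125.13480212630334 298.7998739630774
```

View pics/l1.png

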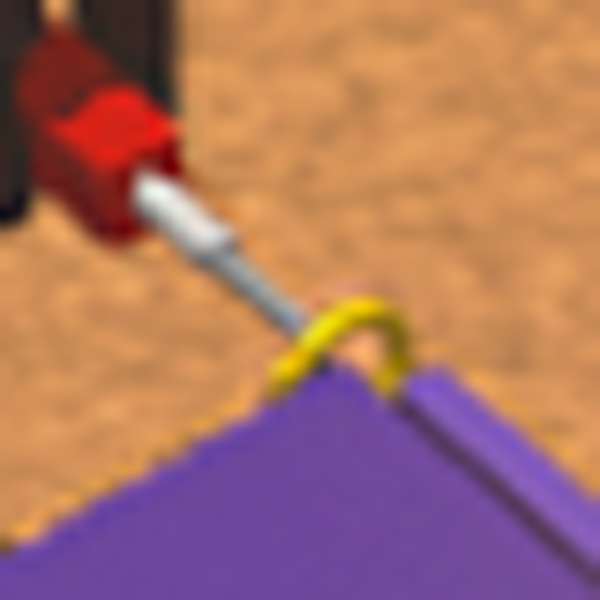

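The crop shows the bar pointing into the ring, with the tip behind the ring's front arc at crop (320,345). I'll advance gently.

Request:
drive_tool(plan=[[0.0,[-2,1,0],0],[0.0,[-4,0,0],0],[0.0,[-4,0,0],0],[0.0,[-4,0,0],0],[0.0,[-4,0,0],0],[0.0,[-2,0,0],0],[0.0,[0,0,0],0],[0.0,[0,0,0],0]])

```text
t: 8.18
ee_pos: [470.3, -81.4, 306.6]
tool_rot: [0.076, -3.14, 0.0]
wrist_force: [0.1, 0.1, -0.8]
finger_gap: 0.246
```

```bash
python3 look.py l2 280 170 40 40
```

```text
8.1833 [470.27780505 -81.37893278 306.62993621] [ 0.13263976  0.07867668 -0.81433729] throat cab -114.96389694824087 126.0746239611971 298.90828693127565
```

View pics/l2.png

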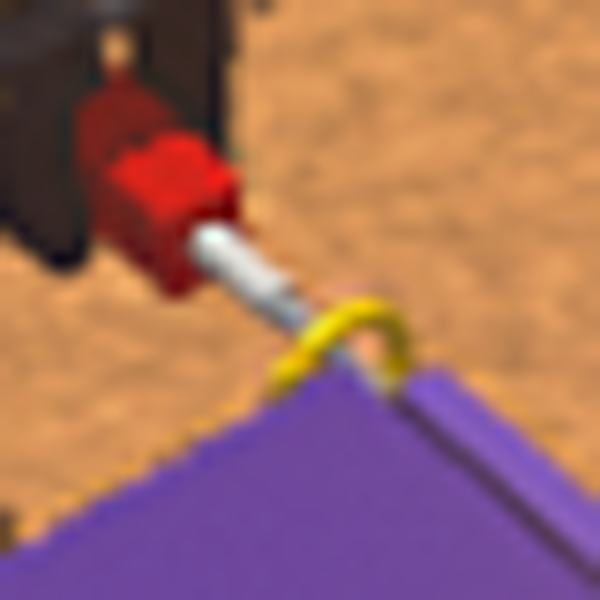

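The hook is through the eye with no force. Next I'll work out the arc rows.

```bash
cat > arc.py <<'E'
import numpy as np,sys
b=lambda t,d:np.array([126.5+135*np.sin(t)+d*np.cos(t),160+135*np.cos(t)-d*np.sin(t)])
def rows(p,t0,t1,n,d):
    o=[]
    for t in np.linspace(t0,t1,n+1)[1:]:
        q=np.round((b(t,d)-p)*2)/2; o.append('[0.0, [0, %g, %g], 0]'%(q[0],-q[1])); p=p+q
    print(', '.join(o)); return p
if __name__=='__main__':
    a=[float(x) for x in sys.argv[1:]]; print(rows(np.array(a[:2]),a[2],a[3],int(a[4]),a[5]))
E
python3 - <<'E'
from arc import *
p=np.array([134.5,295.]); p=rows(p,0,.3,12,8.5); print(p); p=rows(p,.3,.75,16,8.5); print(p);p=rows(p,.75,1.05,12,8.5);print(p)
E
```

```text
[0.0, [0, 4, 0.5], 0], [0.0, [0, 3, 0], 0], [0.0, [0, 3.5, 0.5], 0], [0.0, [0, 3.5, 0.5], 0], [0.0, [0, 3.5, 0.5], 0], [0.0, [0, 3, 1], 0], [0.0, [0, 3.5, 0.5], 0], [0.0, [0, 3, 1], 0], [0.0, [0, 3.5, 1], 0], [0.0, [0, 3, 1], 0], [0.0, [0, 3.5, 1], 0], [0.0, [0, 3, 1], 0]
[174.5 286.5]
[0.0, [0, 3.5, 1.5], 0], [0.0, [0, 3.5, 1.5], 0], [0.0, [0, 3.5, 1.5], 0], [0.0, [0, 3.5, 1.5], 0], [0.0, [0, 3.5, 2], 0], [0.0, [0, 3, 2], 0], [0.0, [0, 3.5, 2], 0], [0.0, [0, 3, 2], 0], [0.0, [0, 3, 2], 0], [0.0, [0, 3, 2.5], 0], [0.0, [0, 3, 2], 0], [0.0, [0, 3, 2.5], 0], [0.0, [0, 3, 2.5], 0], [0.0, [0, 3, 2.5], 0], [0.0, [0, 2.5, 3], 0], [0.0, [0, 2.5, 2.5], 0]
[224.5 253. ]
[0.0, [0, 2.5, 2.5], 0], [0.0, [0, 2.5, 2.5], 0], [0.0, [0, 2, 2.5], 0], [0.0, [0, 2, 3], 0], [0.0, [0, 2, 2.5], 0], [0.0, [0, 2, 2.5], 0], [0.0, [0, 2, 3], 0], [0.0, [0, 2, 3], 0], [0.0, [0, 1.5, 3], 0], [0.0, [0, 1.5, 2.5], 0], [0.0, [0, 2, 3], 0], [0.0, [0, 1.5, 3], 0]
[248. 220.]
```

Request:
drive_tool(plan=[[0.0,[0,3,1],0],[0.0,[0,3,1.5],0],[0.0,[0,2.5,1.5],0],[0.0,[0,3,0],0],[0.0,[0,3,0.5],0],[0.0,[0,3,0.5],0],[0.0,[0,3,0.5],0],[0.0,[0,0,0],0]])

```text
t: 8.9
ee_pos: [469.0, -60.2, 301.0]
tool_rot: [0.077, -3.14, -0.0]
wrist_force: [-0.7, -1.4, -2.7]
finger_gap: 0.243
```

```bash
python3 look.py l3 270 165 60 60
```

```text
8.9 [469.01559813 -60.17362826 300.95527445] [-0.68721551 -1.42611398 -2.72962626] throat cab -115.22165792638064 147.38173958506704 293.2005402768504
```

View pics/l3.png

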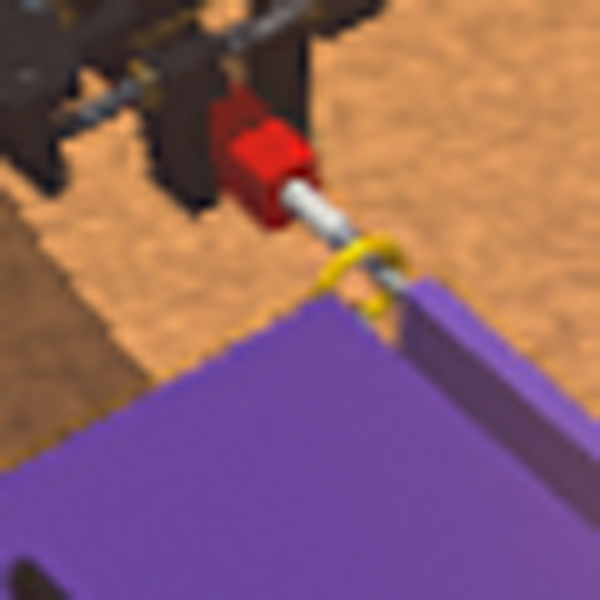

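The hatch follows the hook (θ≈0.1) at about 1.5 N. I'll continue along the arc.

Request:
drive_tool(plan=[[0.0,[0,2,0.5],0],[0.0,[0,3,1],0],[0.0,[0,3.5,0.5],0],[0.0,[0,3,1],0],[0.0,[0,3.5,1],0],[0.0,[0,3,1],0],[0.0,[0,3.5,1],0],[0.0,[0,3,1],0],[0.0,[0,3,1],0],[0.0,[0,3.5,1.5],0],[0.0,[0,3.5,1.5],0],[0.0,[0,3.5,1.5],0],[0.0,[0,3.5,1.5],0]])

```text
t: 10.03
ee_pos: [467.4, -19.0, 287.1]
tool_rot: [-0.076, 3.14, 0.0]
wrist_force: [0.7, -1.6, -2.1]
finger_gap: 0.245
```

```bash
cat > st.py <<'E'
from h import *
s=manip.read_state(); T=throat(s); cab=np.array([671,-198,0.])
y,z=(T-cab)@CY,T[2]; r=np.hypot(y-126.5,z-160)
print(s['wrist_force'],s['ft_torque'],'throat',(T-cab)@CX,y,z,'r',r,'theta(delta8.5)',np.arctan2(y-126.5,z-160)-np.arctan2(8.5,135))
E
python3 st.py
```

```text
[ 0.73233099 -1.60315681 -2.07324599] [-0.24887901 -0.05713863 -0.16992571] throat -114.90342659111082 188.5695659639837 279.4541626009352 r 134.61771050514858 theta(delta8.5) 0.41633221926696595
```

Request:
drive_tool(plan=[[0.0,[0,3.5,2],0],[0.0,[0,3,1.5],0],[0.0,[0,3.5,2],0],[0.0,[0,3,2],0],[0.0,[0,3,2],0],[0.0,[0,3,2.5],0],[0.0,[0,3,2],0],[0.0,[0,3,2.5],0],[0.0,[0,3,2.5],0],[0.0,[0,3,2.5],0],[0.0,[0,2.5,2.5],0],[0.0,[0,2.5,2.5],0]])

```text
t: 11.03
ee_pos: [465.5, 16.8, 260.4]
tool_rot: [0.076, -3.14, 0.0]
wrist_force: [-0.1, -1.4, -2.5]
finger_gap: 0.244
```

```bash
python3 st.py
```

```text
[-0.12290943 -1.36868753 -2.45433614] [-0.31172476  0.02889998 -0.16981234] throat -115.12556772777063 224.39872385801831 252.71035193376616 r 134.8308921898513 theta(delta8.5) 0.7497314481517096
```

Request:
drive_tool(plan=[[0.0,[0,2,2.5],0],[0.0,[0,2.5,2.5],0],[0.0,[0,2,2.5],0],[0.0,[0,2,2.5],0],[0.0,[0,2,2.5],0],[0.0,[0,2,2.5],0],[0.0,[0,2,3],0],[0.0,[0,2,2.5],0]])

```text
t: 11.7
ee_pos: [464.8, 33.2, 239.9]
tool_rot: [-0.076, 3.141, 0.0]
wrist_force: [-0.2, -0.9, -2.9]
finger_gap: 0.248
```

```bash
cat > st.py <<'E'
from h import *
import sys
cab=np.array([671,-198,0.]); F=[];Q=[]
for i in range(int(sys.argv[1]) if len(sys.argv)>1 else 5):
    camera('side'); s=manip.read_state(); F.append(s['wrist_force']);Q.append(s['ft_torque'])
T=throat(s); y,z=(T-cab)@CY,T[2]; r=np.hypot(y-126.5,z-160); th=np.arctan2(y-126.5,z-160)-np.arctan2(8.5,135)
F=np.mean(F,0); f=F-[0,0,-1.5]
print(s['t'],'F',F.round(2),'Q',np.mean(Q,0).round(3),'throat',np.round([(T-cab)@CX,y,z],1),'r %.1f theta %.3f'%(r,th),'resist %.2f'%-(f@(np.cos(th)*CY-np.sin(th)*CZ)))
E
python3 st.py
```

```text
11.95 F [ 0.01 -0.52 -2.01] Q [-0.023 -0.025 -0.026] throat [-115.   240.6  232.6] r 135.3 theta 0.941 resist -0.11
```

Request:
drive_tool(plan=[[0.0,[0,1.5,2.5],0],[0.0,[0,1.5,2.5],0],[0.0,[0,1,2.5],0],[0.0,[0,1.5,2.5],0],[0.0,[0,1,2.5],0],[0.0,[0,0,0],0]])

```text
t: 12.45
ee_pos: [464.0, 39.8, 227.1]
tool_rot: [0.076, -3.14, 0.0]
wrist_force: [-0.4, 0.3, -2.5]
finger_gap: 0.244
```

```bash
python3 st.py 4
```

```text
12.65 F [-0.35 -0.06 -3.39] Q [ 0.019  0.122 -0.003] throat [-115.4  247.1  219.8] r 134.6 theta 1.047 resist -1.62
```

Request:
drive_tool(plan=[[0.0,[0,1,2.5],0],[0.0,[0,1,2.5],0],[0.0,[0,1,2.5],0],[0.0,[0,1,2.5],0],[0.0,[0,0,0],0]])

```text
t: 13.07
ee_pos: [464.1, 43.7, 217.2]
tool_rot: [0.076, -3.14, 0.0]
wrist_force: [0.0, -0.5, -3.0]
finger_gap: 0.25
```

```bash
python3 st.py 4
```

```text
13.2667 F [ 0.39  0.2  -3.11] Q [0.031 0.068 0.024] throat [-115.2  251.1  209.9] r 134.3 theta 1.127 resist -1.53
```

```bash
cat > ang.py <<'E'
from h import *
cab=np.array([671,-198,0.])
for n in ('scene','side'):
    p,d=camera(n); c=get_calibration(n); uv,P=cloud(c,d); h=cv2.cvtColor(p,cv2.COLOR_BGR2HSV)[uv[:,1],uv[:,0]].astype(int)
    q=P-cab; Y=q@CY; X=q@CX; Z=q[:,2]
    m=(h[:,0]>118)&(h[:,0]<150)&(h[:,1]>80)&(Y>138)&(Y<290)&(abs(X)<95)&(Z>100)&(Z<330)
    if m.sum()<30: print(n,m.sum()); continue
    k=np.ones(m.sum(),bool); y,z=Y[m],Z[m]
    for _ in range(6):
        A=np.polyfit(y[k],z[k],1); e=abs(z-np.polyval(A,y)); k=e<max(4,np.median(e)*2)
    print(n,m.sum(),k.sum(),'theta',np.pi/2+np.arctan(A[0]),'perp off from hinge',(np.polyval(A,126.5)-160)*np.cos(np.arctan(A[0])),y.min(),y.max())
E
python3 ang.py
```

```text
scene 1528 1358 theta 1.8851906684190156 perp off from hinge 9.993010834712408 138.3782717976359 264.73182358503374
side 1328 1092 theta 1.8894610671945338 perp off from hinge 8.628994621155929 138.2217173266296 259.38254364766607
```

Request:
drive_tool(plan=[[0.0,[0,1,2.5],0],[0.0,[0,1,2.5],0],[0.0,[0,0.5,2.5],0],[0.0,[0,1,2.5],0],[0.0,[0,0.5,2.5],0],[0.0,[0,0,0],0]])

```text
t: 13.87
ee_pos: [463.9, 47.7, 204.7]
tool_rot: [0.076, -3.14, 0.0]
wrist_force: [-0.2, -0.1, -2.4]
finger_gap: 0.248
```

```bash
sed -i "s#np.pi/2+np.arctan(A\[0\])#np.pi/2-np.arctan(A[0])#" ang.py; python3 st.py 4; python3 ang.py
```

```text
14.0667 F [ 0.25 -0.03 -3.24] Q [-0.005  0.038 -0.015] throat [-115.3  255.1  197.4] r 134.0 theta 1.225 resist -1.62
scene 1481 1339 theta 1.3423297606665567 perp off from hinge 8.468915564043629 138.0961387573146 266.85076917354934
side 1342 1102 theta 1.3421897930215023 perp off from hinge 7.215214604990704 138.0429623198487 264.6572595534604
```

Request:
drive_tool(plan=[[0.0,[0,0.5,2.5],0],[0.0,[0,1,2.5],0],[0.0,[0,0.5,2.5],0],[0.0,[0,0.5,2.5],0],[0.0,[0,0,0],0]])

```text
t: 14.58
ee_pos: [463.8, 50.1, 194.7]
tool_rot: [0.076, -3.14, 0.0]
wrist_force: [1.1, -1.3, -2.3]
finger_gap: 0.242
```

```bash
python3 st.py 4; python3 ang.py
```

```text
14.7833 F [ 0.21 -1.02 -3.42] Q [-0.055  0.028 -0.049] throat [-115.2  257.6  187.4] r 133.9 theta 1.302 resist -1.58
scene 1429 1311 theta 1.4176071927933689 perp off from hinge 8.283535030176916 138.80888479836983 270.0204418869152
side 1355 1102 theta 1.4135815429758798 perp off from hinge 6.422514353818009 138.16484646469934 266.48166854271966
```

Request:
drive_tool(plan=[[0.0,[0,0.5,2.5],0],[0.0,[0,0,2.5],0],[0.0,[0,0.5,2.5],0],[0.0,[0,0,2.5],0],[0.0,[0,0.5,2.5],0],[0.0,[0,0,0],0]])

```text
t: 15.38
ee_pos: [463.7, 51.5, 182.2]
tool_rot: [0.076, -3.14, 0.0]
wrist_force: [0.2, 0.3, -2.8]
finger_gap: 0.246
```

```bash
python3 st.py 4; python3 ang.py
```

```text
15.5833 F [ 0.03  0.05 -2.94] Q [-0.046  0.035 -0.01 ] throat [-115.3  259.1  174.9] r 133.4 theta 1.396 resist -1.42
scene 1357 1246 theta 1.5065182133370985 perp off from hinge 7.198093874516109 138.03128781139344 274.4407411074757
side 1353 1116 theta 1.5046664111793748 perp off from hinge 5.46109766401719 138.0298361806897 268.88308130906097
```

Request:
drive_tool(plan=[[0.0,[0,0,2.5],0],[0.0,[0,0,2.5],0],[0.0,[0,0,2.5],0],[0.0,[0,0,2.5],0],[0.0,[0,0,0],0]])

```text
t: 16.1
ee_pos: [463.7, 51.4, 172.2]
tool_rot: [0.076, -3.14, 0.0]
wrist_force: [0.0, -0.3, -3.1]
finger_gap: 0.243
```

```bash
python3 st.py 4; python3 ang.py
```

```text
16.3 F [ 0.27 -0.14 -3.12] Q [-0.06   0.07  -0.058] throat [-115.2  259.   164.9] r 132.6 theta 1.471 resist -1.60
scene 1289 1191 theta 1.5815639825358352 perp off from hinge 6.700212689957098 138.56495043080957 272.3829133006553
side 1340 1082 theta 1.584014816769396 perp off from hinge 4.784146378980209 138.1018999371484 270.73237722638777
```

Request:
drive_tool(plan=[[0.0,[0,0,2.5],0],[0.0,[0,0,2.5],0],[0.0,[0,-0.5,2.5],0],[0.0,[0,0,2.5],0],[0.0,[0,0,0],0]])

```text
t: 16.82
ee_pos: [463.8, 50.9, 162.2]
tool_rot: [0.076, -3.14, 0.0]
wrist_force: [-0.7, -0.8, -1.7]
finger_gap: 0.246
```

```bash
python3 st.py 4; python3 ang.py
```

```text
17.0167 F [ 0.26 -0.26 -3.11] Q [-0.075  0.048 -0.048] throat [-115.2  258.5  154.9] r 132.1 theta 1.546 resist -1.60
scene 1208 1128 theta 1.6541351439020522 perp off from hinge 5.870567725381806 139.672173402366 272.5660995602355
side 1310 1076 theta 1.6597597685704453 perp off from hinge 4.206743734362535 138.17612806773133 269.59365321129997
```

Request:
drive_tool(plan=[[0.0,[0,-0.5,2.5],0],[0.0,[0,0,2.5],0],[0.0,[0,-0.5,2.5],0],[0.0,[0,-0.5,2.5],0],[0.0,[0,0,0],0]])

```text
t: 17.53
ee_pos: [463.7, 49.4, 152.2]
tool_rot: [0.076, -3.14, 0.0]
wrist_force: [-0.8, 0.5, -1.6]
finger_gap: 0.245
```

```bash
python3 st.py 4; python3 ang.py
```

```text
17.7333 F [ 0.63 -0.02 -1.67] Q [ 0.011 -0.066 -0.016] throat [-114.9  257.1  145.1] r 131.5 theta 1.621 resist -0.17
scene 1183 1102 theta 1.676461380217562 perp off from hinge 6.427552027758856 138.03029477800567 272.43800537458054
side 1300 1081 theta 1.6704612329730093 perp off from hinge 3.578590607223069 138.0975559494772 268.16645481571624
```

The hatch has stopped at about 1.67 rad and the bar is free, so that is the buffer. I'll take up the slack in the eye, then press in small steps.

Request:
drive_tool(plan=[[0.0,[0,1,2],0],[0.0,[0,1,2],0],[0.0,[0,0,1.5],0],[0.0,[0,0,1.5],0],[0.0,[0,0,0],0]])

```text
t: 18.25
ee_pos: [464.0, 51.3, 145.5]
tool_rot: [-0.075, 3.141, -0.0]
wrist_force: [-0.4, -0.9, -0.5]
finger_gap: 0.241
```

```bash
python3 st.py 5; python3 ang.py
```

```text
18.5 F [ 0.57 -0.85 -1.69] Q [-0.194 -0.164 -0.107] throat [-115.   259.   138.1] r 134.3 theta 1.672 resist -0.28
scene 1163 1101 theta 1.6959617165846805 perp off from hinge 5.944953852975786 138.27886308061994 272.6828223148489
side 1302 1094 theta 1.6896816143446587 perp off from hinge 3.3764793583435475 138.29580886746123 268.58449518140856
```

Request:
drive_tool(plan=[[0.0,[0,0,1.5],0],[0.0,[0,0,1.5],0],[0.0,[0,0,0],0]])

```text
t: 18.85
ee_pos: [464.0, 51.2, 142.6]
tool_rot: [-0.075, 3.14, -0.0]
wrist_force: [-0.0, -2.0, 0.1]
finger_gap: 0.243
```

```bash
python3 st.py 10; python3 ang.py
```

```text
19.35 F [ 0.28 -2.43  0.02] Q [-0.489 -0.321 -0.205] throat [-115.   259.   135.1] r 134.8 theta 1.694 resist 1.21
scene 1140 1078 theta 1.7088413073848392 perp off from hinge 5.558767989760304 138.0108091779878 272.1313120769809
side 1298 1039 theta 1.7074249943365192 perp off from hinge 2.991645163956799 138.03963308261473 267.8632474481858
```

Request:
drive_tool(plan=[[0.0,[0,-1.5,0.5],0],[0.0,[0,-1.5,0.5],0],[0.0,[0,0,1],0],[0.0,[0,0,0],0]])

```text
t: 19.78
ee_pos: [463.9, 48.7, 140.6]
tool_rot: [0.076, -3.14, -0.0]
wrist_force: [0.4, -1.2, 0.6]
finger_gap: 0.246
```

```bash
python3 st.py 10; python3 ang.py
```

```text
20.2833 F [-0.19 -0.51  0.04] Q [-0.055 -0.172 -0.039] throat [-115.2  256.2  133. ] r 132.5 theta 1.713 resist 1.46
scene 1142 1077 theta 1.711739800142118 perp off from hinge 5.3675021180404405 138.0844495819125 273.0602694140229
side 1281 1067 theta 1.7040817839208156 perp off from hinge 2.674758461502651 138.09533045107483 268.77220246037996
```

Request:
drive_tool(plan=[[0.0,[0,0,0.5],0],[0.0,[0,0,0.5],0],[0.0,[0,0,0.5],0],[0.0,[0,0,0],0]])

```text
t: 20.72
ee_pos: [464.0, 48.4, 139.2]
tool_rot: [0.076, -3.141, 0.0]
wrist_force: [-0.7, -0.0, 0.8]
finger_gap: 0.24
```

```bash
python3 st.py 12; python3 ang.py; python3 look.py l4 310 150 60 60; python3 - <<'E'
import cv2,numpy as np
E
```

```text
21.3167 F [-0.76 -0.41  1.07] Q [-0.081 -0.114 -0.036] throat [-115.1  256.1  131.5] r 132.7 theta 1.724 resist 2.49
scene 1134 1070 theta 1.722199894002105 perp off from hinge 5.768511957085353 138.4480186169437 271.6408041685628
side 1274 1032 theta 1.7167291559061384 perp off from hinge 2.9435214305099606 138.0046420433775 267.1334981417153
21.4167 [463.96576448  48.45954211 139.21797768] [-0.66088454 -0.83095942  1.50665423] throat cab -115.10561207562776 256.0667720715902 131.51409832986045
```

View pics/full_l4.png

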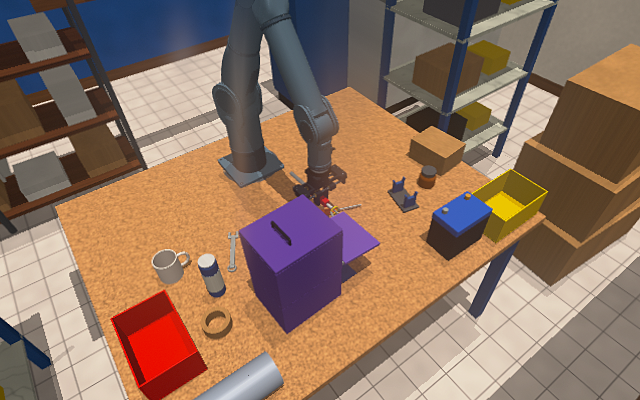

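The picture shows the hatch down past level, about 2.5 N of pull at the eye (roughly 7.5 N on the buffer), and the bystanders untouched. Now I'll release and centre the hook in the ring.

Request:
drive_tool(plan=[[0.0,[0,0,-1.5],0],[0.0,[0,0,-2],0],[0.0,[0,0,-2],0],[0.0,[0,0.5,-2.5],0],[0.0,[0,0.5,-3],0],[0.0,[0,0.5,-3],0],[0.0,[0,0.5,-3],0],[0.0,[0,0,0],0],[0.0,[0,0,0],0]])

```text
t: 22.22
ee_pos: [463.9, 50.3, 156.3]
tool_rot: [-0.075, 3.14, -0.0]
wrist_force: [0.2, -0.9, -3.3]
finger_gap: 0.246
```

```bash
python3 st.py 6; python3 ang.py
```

```text
22.5167 F [ 0.54 -1.11 -2.04] Q [-0.24  -0.058 -0.112] throat [-115.1  258.   148.5] r 132.0 theta 1.595 resist -0.57
scene 1160 1079 theta 1.7008157301850746 perp off from hinge 5.666349902942977 138.04019672558186 271.7052595378169
side 1293 1046 theta 1.6984692962892003 perp off from hinge 3.1750257656104957 138.0937292547957 267.33365174197854
```

Request:
drive_tool(plan=[[0.0,[0,-1,1],0],[0.0,[0,-1,0.5],0],[0.0,[0,0,0],0]])

```text
t: 22.87
ee_pos: [464.0, 48.5, 154.6]
tool_rot: [0.076, -3.141, -0.0]
wrist_force: [0.1, -0.5, -2.0]
finger_gap: 0.242
```

```bash
python3 st.py 8
```

```text
23.2667 F [ 0.16 -0.26 -1.8 ] Q [ 0.041 -0.063  0.017] throat [-115.   256.2  147.1] r 130.3 theta 1.607 resist -0.31
```

Free of contact. I'll retract the lip through the ring slowly.

Request:
drive_tool(plan=[[0.0,[2,0,0],0],[0.0,[2,0,0],0],[0.0,[2,0,0],0],[0.0,[2,0,0],0],[0.0,[2,0,0],0],[0.0,[0,0,0],0]])

```text
t: 23.77
ee_pos: [453.5, 47.9, 154.7]
tool_rot: [0.076, -3.14, 0.0]
wrist_force: [-0.4, 0.0, -3.2]
finger_gap: 0.248
```

```bash
python3 st.py 5
```

```text
24.0167 F [ 0.12 -0.17 -1.88] Q [ 0.033 -0.04  -0.009] throat [-124.9  256.1  147.1] r 130.2 theta 1.607 resist -0.39
```

Request:
drive_tool(plan=[[0.0,[2,0,0],0],[0.0,[2,0,0],0],[0.0,[2,0,0],0],[0.0,[2,0,0],0],[0.0,[3,0,0],0],[0.0,[4,0,0],0],[0.0,[0,0,0],0]])

```text
t: 24.6
ee_pos: [437.9, 47.2, 154.6]
tool_rot: [0.076, -3.14, 0.0]
wrist_force: [-0.7, 0.3, -1.4]
finger_gap: 0.25
```

```bash
python3 st.py 4; python3 ang.py; python3 look.py l5 290 160 80 60
```

```text
24.8 F [-0.52 -0.29 -1.89] Q [ 0.048 -0.075  0.001] throat [-139.9  256.1  147.2] r 130.2 theta 1.607 resist -0.40
scene 1157 1085 theta 1.701833484488266 perp off from hinge 5.639452564778199 138.21209249978386 272.1492092166331
side 1321 1084 theta 1.7022539986256697 perp off from hinge 3.6441636997903593 138.37906381628912 269.18665646851946
24.9 [439.23932589  47.30303441 154.77035005] [-0.12918954 -0.25901694 -1.68706763] throat cab -139.85642706851883 256.08458894329794 147.09401820446288
```

View pics/l5.png

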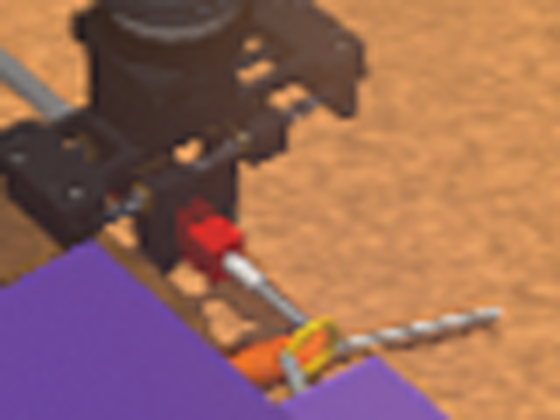

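The hook tip is clear of the ring at crop (305,325) and the hatch stays at 1.70 rad. Returning to the rack.

Request:
drive_tool(plan=[[0.0,[8,0,0],0],[0.0,[12,0,0],0],[0.0,[0,0,-10],0],[0.0,[0,0,-25],0],[0.0,[0,0,-25],0],[0.0,[0,0,-25],0],[0.0,[0,0,-25],0],[0.0,[0,0,-20],0],[0.0,[0,0,-10],0],[0.0,[0,10,0],0.0862],[0.0,[0,15,0],0.0862],[0.0,[0,20,0],0.0862],[0.0,[-5,25,0],0],[0.0,[-5,30,0],0],[0.0,[-5,30,0],0],[0.0,[-5,30,0],0],[0.0,[-5,20,0],0],[0.0,[-5,10,0],0],[0.0,[0,0,0],0],[0.0,[0,0,0],0]])

```text
t: 26.62
ee_pos: [480.9, 225.4, 294.3]
tool_rot: [-0.331, -3.123, 0.002]
wrist_force: [-0.3, -0.7, -1.6]
finger_gap: 0.244
```

```bash
cat > go.py <<'E'
from h import *
s=manip.read_state(); M=R.from_rotvec(s['tool_rot']).as_matrix()
print(s['t'],s['ee_pos'],s['wrist_force'],'ang',np.degrees(np.arctan2(M[1,0],M[0,0])),'xy shift to rack',M.T@(np.array([581.7,376.7,75.7])-s['ee_pos']))
E
python3 go.py
```

```text
26.6167 [480.85075083 225.43564787 294.26966358] [-0.32308928 -0.70454855 -1.55179762] ang 167.9138328577743 xy shift to rack [-67.08891034 169.37939668 218.25185271]
```

Request:
drive_tool(plan=[[0.0,[-5,10,0],0],[0.0,[-8,20,0],0],[0.0,[-10,27,0],0],[0.0,[-11,28,0],0],[0.0,[-11,28,0],0],[0.0,[-10,26,0],0],[0.0,[-8,20,0],0],[0.0,[-4,10,0],0],[0.0,[0,0,20],0],[0.0,[0,0,30],0],[0.0,[0,0,30],0],[0.0,[0,0,20],0],[0.0,[0,0,10],0],[0.0,[0,0,0],0],[0.0,[0,0,0],0]])

```text
t: 27.87
ee_pos: [582.6, 377.6, 185.4]
tool_rot: [0.331, 3.124, 0.0]
wrist_force: [0.8, 1.1, -0.6]
finger_gap: 0.244
```

```bash
python3 go.py; python3 - <<'E'
from h import *
s=manip.read_state(); M=R.from_rotvec(s['tool_rot']).as_matrix(); c=get_calibration('wrist'); p,d=camera('wrist'); cv2.imwrite('pics/w5.png',p)
uv,P=cloud(c,d); hsv=cv2.cvtColor(p,cv2.COLOR_BGR2HSV)[uv[:,1],uv[:,0]].astype(int)
q=(P-s['ee_pos'])@M; q[:,0]*=-1  # x forward, z down
m=((hsv[:,0]<6)|(hsv[:,0]>174))&(hsv[:,1]>150)&(abs(q[:,1])<20)&(abs(q[:,2])<40)&(q[:,0]<60)&(q[:,0]>-100)
Q=q[m]; top=Q[Q[:,2]<Q[:,2].min()+12]; A=np.polyfit(top[:,0],top[:,2],1); print('grip top slope',A,top[:,0].min(),top[:,0].max(),len(top),'y',np.polyfit(top[:,0],top[:,1],1))
# rack saddles (blue) below
b=(hsv[:,0]>100)&(hsv[:,0]<125)&(hsv[:,1]>120)&(P[:,2]>25)&(P[:,2]<90)&(np.hypot(P[:,0]-562.5,P[:,1]-381)<90)
print('blue',b.sum(),P[b].mean(0) if b.any() else '')
E
```

```text
27.8667 [582.60726706 377.56137508 185.36025714] [ 0.75018466  1.09125354 -0.63264302] ang 167.9000251626145 xy shift to rack [  0.76259364  -1.03911104 109.65981851]
grip top slope [ -0.09173227 -36.37789729] -0.9176757981963138 10.999554037985979 6 y [  2.63993605 -15.5585113 ]
blue 213 [557.39004041 361.31860334  73.16709325]
```

```bash
python3 - <<'E'
from h import *
s=manip.read_state(); M=R.from_rotvec(s['tool_rot']).as_matrix(); c=get_calibration('wrist'); p,d=camera('wrist')
uv,P=cloud(c,d); hsv=cv2.cvtColor(p,cv2.COLOR_BGR2HSV)[uv[:,1],uv[:,0]].astype(int)
q=(P-s['ee_pos'])@M; q[:,0]*=-1
m=((hsv[:,0]<6)|(hsv[:,0]>174))&(hsv[:,1]>120)&(abs(q[:,1])<16)&(abs(q[:,2]+5)<12)&(q[:,0]<60)&(q[:,0]>-100)
Q=q[m]
print(len(Q),Q.min(0),Q.max(0),np.polyfit(Q[:,0],Q[:,2],1),np.polyfit(Q[:,0],Q[:,1],1))
t=(abs(q[:,1])<6)&(abs(q[:,2])<25)&(q[:,0]<-78)&(q[:,0]>-200); T=q[t]
print('tube',len(T),np.polyfit(T[:,0],T[:,2],1),T[:,0].min() if len(T) else '')
E
```

```text
14751 [-73.35753731 -15.96934398 -16.66592565] [36.21565661 15.98256361  6.92196773] [-1.41611463e-03 -4.93473130e+00] [0.00343499 0.53979281]
tube 3200 [-0.00444756  1.61839785] -103.95362248217187
```

The pole hasn't slipped in the grip: it is level, with its top 5 mm above the TCP as expected. Lowering it into the rack.

Request:
drive_tool(plan=[[0.0,[0.7,-1,15],0],[0.0,[0,0,25],0],[0.0,[0,0,25],0],[0.0,[0,0,18],0],[0.0,[0,0,10],0],[0.0,[0,0,5],0],[0.0,[0,0,4],0],[0.0,[0,0,3],0],[0.0,[0,0,2],0],[0.0,[0,0,1],0],[0.0,[0,0,0],0],[0.0,[0,0,0],0]])

```text
t: 28.97
ee_pos: [581.4, 377.3, 77.2]
tool_rot: [0.33, 3.124, 0.001]
wrist_force: [-0.2, 0.2, -1.4]
finger_gap: 0.251
```

```bash
python3 go.py; python3 st.py 4
```

```text
28.9667 [581.39831912 377.28317609  77.22832545] [-0.15522628  0.21301411 -1.39477438] ang 167.94561713807965 xy shift to rack [-0.41603048 -0.50807847  1.52828639]
29.1667 F [ 0.38  0.02 -1.36] Q [-0.009 -0.085  0.005] throat [ 15.  558.4  69.3] r 441.4 theta 1.715 resist 0.13
```

Not quite seated. I'll lower by another 1.5 mm or so, then open and retreat.

Request:
drive_tool(plan=[[0.0,[0,-0.5,1],0],[0.0,[0,0,0.7],0],[0.0,[0,0,0],0],[0.0,[0,0,0],0],[0.15,[0,0,0],0],[0.3,[0,0,0],0],[0.4,[0,0,0],0],[0.55,[0,0,0],0],[0.55,[0,0,0],0],[0.55,[0,0,0],0],[0.55,[0,0,0],0],[0.55,[0,0,-5],0],[0.55,[0,0,-10],0],[0.55,[0,0,-25],0],[0.55,[0,0,-30],0],[0.55,[0,0,-30],0],[0.55,[0,0,-30],0],[0.55,[0,0,-30],0],[0.55,[16,0,-30],0],[0.55,[0,0,0],0]])

```text
t: 30.83
ee_pos: [566.2, 382.9, 273.3]
tool_rot: [0.327, 3.118, 0.014]
wrist_force: [1.2, 1.3, 0.3]
finger_gap: 0.551
```

```bash
python3 ang.py; python3 - <<'E'
from h import *
for _ in range(2):
    s=manip.read_state(); c=get_calibration('wrist'); p,d=camera('wrist')
    uv,P=cloud(c,d); hsv=cv2.cvtColor(p,cv2.COLOR_BGR2HSV)[uv[:,1],uv[:,0]].astype(int)
    Q=P[((hsv[:,0]<6)|(hsv[:,0]>174))&(hsv[:,1]>150)&(abs(P[:,2]-81)<5)&(np.hypot(P[:,0]-562.5,P[:,1]-381)<75)]
    r=cv2.minAreaRect(Q[:,:2].astype(np.float32)); print(s['t'],s['ee_pos'],s['finger_gap'],len(Q),r,Q[:,2].mean(),np.polyfit(Q[:,0],Q[:,2],1)[0])
a=cv2.resize(p,(560,350)); b,_=camera('scene'); b=cv2.resize(b[100:300,200:500],(375,250)); 
o=np.zeros((600,560,3),np.uint8); o[:350]=a; o[350:,:375]=b; cv2.imwrite('pics/end.png',o)
E
```

```text
scene 1162 1080 theta 1.7005494148659175 perp off from hinge 5.5211638052555205 138.521325519861 272.2635516755475
side 1343 1133 theta 1.698057445200098 perp off from hinge 3.2975366525600287 138.04121763127617 268.08263845505024
30.9333 [565.59075351 380.86498834 267.48062525] 0.5500589939853134 2760 ((562.6777954101562, 381.29364013671875), (21.19852638244629, 107.94935607910156), 78.57337188720703) 80.84383636614294 0.0004028422368010636
30.9833 [565.25552579 379.99930428 265.62497921] 0.5534387355283499 2812 ((562.5479125976562, 381.6688232421875), (21.504907608032227, 108.29016876220703), 78.4033432006836) 80.83857014115434 0.00012062004932791094
```

The viewer limit is reached. The numbers show the pole at (562.5, 381.5) with its top at 80.8 mm and level, and the hatch at 1.70 rad. I'll let the arm settle, check once more and hand in.

Request:
drive_tool(plan=[[0.55,[0,0,0],0],[0.55,[0,0,0],0],[0.55,[0,0,0],0],[0.55,[0,0,0],0],[0.55,[0,0,0],0],[0.55,[0,0,0],0]])

```text
t: 31.58
ee_pos: [565.4, 379.9, 264.9]
tool_rot: [-0.33, -3.124, 0.0]
wrist_force: [0.6, -0.7, -1.0]
finger_gap: 0.554
```

```bash
python3 ang.py; python3 - <<'E'
from h import *
p,_=camera('side'); q=cv2.imread('pics/side0.png'); 
p2,_=camera('scene'); q2=cv2.imread('pics/scene0.png')
for n,a,b,bx in (('wrench',p,q,(360,275,405,318)),('mug/spray/tape',p,q,(415,235,465,335)),('driver',p,q,(250,232,300,266)),('mug/spray/tape',p2,q2,(150,240,235,340)),('jar',p2,q2,(417,163,440,190))):
    x,y,X,Y=bx; print(n,cv2.phaseCorrelate(a[y:Y,x:X].mean(2),b[y:Y,x:X].mean(2)))
print(manip.read_state()['t'],manip.job_done())
E
```

```text
scene 1165 1081 theta 1.7028790252187291 perp off from hinge 5.785609469670474 138.17313075306984 272.5694272137784
side 1340 1111 theta 1.6980610522216104 perp off from hinge 3.143692000840677 138.18737015449977 267.9337940369651
wrench ((0.38413744187221965, 0.4185906849475174), 1.0591207767437731)
mug/spray/tape ((0.06023094668640283, 0.001248849301333621), 1.0331696215599357)
driver ((0.6497246511182588, 0.0243946826545276), 0.6138343207283383)
mug/spray/tape ((-0.003031438635360928, 0.002098793661843956), 1.0002593097759227)
jar ((0.013850442465603408, 0.513104923263338), 1.0094865454492725)
the job is handed in; nothing more can be done
31.7833 None
```

I completed the whole job and handed it in at 31.8 s of the 72 s allowed; the system gave no verdict. I hooked the pole into the eye, swung the hatch down until it met the buffer at about 1.67 rad, and pressed it home. Then I unhooked the pole and laid it back in its rack with the hook pointing the same way.

- **Hatch:** it holds still at about 1.70 rad; the two cameras read 1.703 and 1.698, a difference within measurement noise.
- **Pole:** the grip centre is within 1 mm of where it first lay. It is level, about 1° off its first heading, and the gripper is clear of it.
- **Bystanders:** image comparison shows shifts under 1 pixel for all of them. The driver's match was weaker than the others.
- **Press force:** this is the least certain check. The pull felt at the wrist (about 2.5 N) suggests 7–8 N on the buffer, while the change in hatch angle suggests 5–7 N. Both are above the 4 N needed and below the 10 N limit.
- **Last picture:** I could not view it because I had reached the 12-picture limit, so the final checks are by numbers only.

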